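Fold the flap and shut the vial case

TASK

Close the dark grey vial case by pushing only: with the fingertips or the outside of the fingers, fold the upright white retaining flap down flat over the vials first, then swing the open blue lid over it and push it fully shut without slamming or forcing it. Pinch, grip or lift nothing, keep the case and its vials in place, and leave the other things on the bench alone.

Things in the scene. Friction and masses are not known exactly. Their poses are not given: they have to be found in the camera images.
- lid_foam: Grey foam lining of the lid, covering its inner side (not to be pressed on). Origin on the lid's hinge line.
- flap_felt: Grey felt on the flap's inner side, the side towards the vials (not to be pressed on). Origin on the flap's hinge line.
- case: Dark grey plastic vial case: open tub, 130 mm (x) by 130 mm (y), walls 6 mm, rim 70 mm high, 2.2 kg, standing loose. Origin: centre of its underside. Its x axis points from the flap side to the lid-hinge side (ahead of the robot, turned up to 0.55 rad right or 1.3 left), y along both hinges, z up. Four small vials stand in its black insert, caps 49 mm above the bench.
- flap (a joint): Hinge of the white retaining flap, in rad: 0 = folded down flat over the vials (a stop), about 1.57 = upright; starts at 1.3 to 1.75, stop at 1.8. Friction of 0.06 N m keeps it at any angle.
- flap_hinge (a point): Middle of the flap's hinge line (along the case's y): at (-53, 0, 57.5) mm in the case frame.
- flap_edge (a point): Middle of the flap's free edge, 75 mm from its hinge line. The flap is a white plate with grey felt inside and an orange strip at the free edge, 76 mm along y, 5 mm thick, centred on the hinge line. It folds from upright towards the case's +x; folded, its upper face is 60 mm above the bench.
- lid (a joint): Hinge of the blue lid, in rad: 0 = shut on the tub's rim (a stop), about 1.57 = upright; starts open, leaning back beyond upright, at 1.7 to 1.9, stop at 1.95. Friction of 0.22 N m holds it at any angle, so it does not fall shut: it has to be pushed all the way. The lid weighs 0.2 kg.
- lid_hinge (a point): Middle of the lid's hinge line (along the case's y): at (67, 0, 70.5) mm in the case frame.
- lid_edge (a point): Middle of the lid's free edge, 134 mm from the hinge line and 10 mm towards the lid's outer face. The lid is a shallow blue shell, 134 mm along y; its outer face lies 12 mm outside the plane of the hinge line, so 82.5 mm above the bench when shut. It closes towards the case's -x.
- vial_in0: Small clear glass vial with white cap, 17 mm diameter, 38 mm high, standing loose in a pocket of the case's insert. Origin: centre of its underside. To be left in place.
- vial_in1: Small clear glass vial with white cap, 17 mm diameter, 38 mm high, standing loose in a pocket of the case's insert. Origin: centre of its underside. To be left in place.
- vial_in2: Small clear glass vial with white cap, 17 mm diameter, 38 mm high, standing loose in a pocket of the case's insert. Origin: centre of its underside. To be left in place.
- vial_in3: Small clear glass vial with white cap, 17 mm diameter, 38 mm high, standing loose in a pocket of the case's insert. Origin: centre of its underside. To be left in place.
- brown_vial: Vial with dark brown contents and white cap, 27 mm diameter, 61 mm high, standing loose on the bench. Origin: centre of its underside. A bystander: leave alone.
- amber_vial: Vial with amber contents and white cap, 27 mm diameter, 61 mm high, standing loose on the bench. Origin: centre of its underside. A bystander: leave alone.
- small_beaker: Small clear beaker, about 51 x 57 x 62 mm high, loose on the bench. Origin: centre of its underside. A bystander: leave alone.
- timer: White bench timer, 62 x 68 x 19 mm high, loose on the bench. Origin: centre of its underside. A bystander: leave alone.

How it is judged:
On the way, in this order (a step that is already met when the one before it is completed fails the run):
1. the flap is folded down flat over the vials while the lid is still open (value of joint flap below 0.08 rad and value of joint lid above 1.2 rad), for 0.2 s.
2. the lid is shut over the folded flap (value of joint lid below 0.04 rad and value of joint flap below 0.08 rad), for 0.2 s.
At the end, for the whole second after the job is handed in: The flap lies flat (within 0.08 rad), the lid is shut (within 0.04 rad) and still, the case stands flat and at rest within 20 mm of where it was, the four vials are still down in their pockets, and each bystander is within 20 mm of where it was (all of step 2 and velocity of joint lid between -0.05 and 0.05 rad/s and angle between case's own z axis and vertical below 0.03 rad and height (world z) of case below 0.005 m and distance of each of case, brown_vial, amber_vial, small_beaker, timer from where it was at the start of the episode below 0.02 m and linear speed of case below 0.02 m/s and z of each of vial_in0, vial_in1, vial_in2, vial_in3 in the frame of case below 0.022 m); the robot touches nothing.
It fails at once if the lid is swung down while the flap is still up (value of joint lid below 1.2 rad and value of joint flap above 0.15 rad).
It fails at once if the lid is slammed (closing faster than 3 rad/s) (velocity of joint lid below -3 rad/s).
It fails at once if the lid or flap is gripped (over 8 N on its inner lining), or the case is forced (over 60 N from the fingers) (contact force between the fingers and lid_foam above 8 N or contact force between the fingers and flap_felt above 8 N or contact force between the fingers and case above 60 N).
It fails at once if the case is lifted, tipped or shoved more than 20 mm (height (world z) of case above 0.01 m or angle between case's own z axis and vertical above 0.1 rad or distance of case from where it was at the start of the episode above 0.02 m).
It fails at once if a vial is taken out of the case, or a bystander is moved more than 20 mm or lifted (z of any of vial_in0, vial_in1, vial_in2, vial_in3 in the frame of case above 0.03 m or distance of any of brown_vial, amber_vial, small_beaker, timer from where it was at the start of the episode above 0.02 m).
It also fails if it takes over 48 s, if anything falls off the work surface, if the arm or the gripper's body presses on something with over 40 N, if the wrist force passes 120 N, or if a joint passes its speed limit or range.

ROBOT

A 7-joint arm with a two-finger parallel gripper is mounted at the origin on the work surface; the furniture and walls round the work are solid. World frame = base frame: x ahead of the robot, y to its left, z up, the work surface at z = 0. Lengths are in m, angles in rad, forces in N, time in s.
With the tool pointing down it reaches from about 0.425 to 0.825 m from the base axis. Payload 3.6 kg.
Tool frame: the origin (TCP) lies midway between the tips of the shut fingers; the grasp point (between the pads) lies 19 mm behind it; z points along the fingers, y is the line along which they close (so a half turn about z gives the same grasp; the last joint's range is limited). The gripper opens to 85 mm and grips with 20 to 120 N. Pads are 22 mm wide; open, the fingers measure 114 mm over their backs; the gripper's body (76 mm by 85 mm) begins 54 mm behind the grasp point. The pads swing forward as they close: fully open they stand 13 mm farther back than shut.
Start: joints at [-1.169, 0.615, -0.013, 1.423, 0.008, 1.103, -0.04], TCP at [0.27, 0.591, 0.231] pointing down, gripper open.
Joint ranges: [-3.12, 3.12], [-0.3, 2.06], [-1.34, 1.32], [0.26, 2.42], [-1.36, 4.5], [0.01, 1.98], [-2.84, 2.84]. Speed limits (rad/s): [2.79, 2.79, 3.14, 3.14, 3.14, 3.14, 3.14].

INTERFACE

Orientations are given as a rotation vector (axis times angle).
In Python, from workcell import bot gives the robot as it stands. Calls block until the motion is done:
- bot.movep(position, orientation): joint-space move of the TCP to a pose.
- bot.move_straight(position, orientation=None, v=0.15, force_limit=None): straight line of the TCP; orientation=None keeps the orientation; v is the mean speed in m/s. With force_limit (N) it stops when the force on the tool has changed by that much, and returns True; else False.
- bot.move_j(angles): joint-space move.
- bot.set_gripper(opening): opening from 0.0 (shut) to 1.0 (fully open); the grip force is fixed at half the most; returns when the fingers have stopped.
- bot.hold(seconds).
- bot.inverse_kinematics(position, orientation): joint angles nearest the present ones, or None.
- bot.get_state(): the state.
- bot.capture(name): name is "scene" or "top" or "wrist"; returns a dict with "color" (384x512x3 uint8, red, green, blue), "vfov" (degrees; the focal length in pixels is half the picture's height over the tangent of half this angle, whatever the lens; pixels are square), "cx", "cy" (the principal point, pixels), "pose" (4x4, takes a point from camera to world coordinates). Camera axes: x right, y down, z forward; pixel columns grow to the right and rows downward; lengths in m; the calibration is good to about 2 mm. A picture is of the moment at which its call begins. There is no depth.
A pose or a line that the arm cannot do raises bot.Unreachable and nothing moves.
- bot.close_job(): hands the job in; it is judged then, once.
The state is a dict: "clock": time; "q": joint angles; "joint_vel": joint speeds; "effort": joint torques, N m; "ee_pos": TCP position; "eef_rot": TCP orientation; "force": force on the tool from outside, world axes, zero at the start; "wrist_torque": the same for the moment, N m; "finger_gap": opening from 0.0 (shut) to 1.0 (fully open); "gripper_force": force on a finger pad.
Only numpy, scipy, OpenCV 4.12 (cv2) and the standard library are available. Lean on these libraries where they do the work, as an engineer would, in place of code of your own. Each camera call takes 0.05 s, during which the arm holds its last target. There are 200 camera calls.

## Working session

There is one attempt and no reset: what is moved stays moved. The work goes in short steps, each a Python script; the robot and the scene stay as the last script left them, time stands still between calls to the robot, and variables do not carry over. Pictures are saved under pics/ and viewed, at most 10 in all, crops included, and the job is handed in when it is done.

```bash
mkdir -p pics; ls
python3 - <<'E'
from workcell import bot
import cv2,numpy as np
s=bot.get_state(); print(s['clock'],s['ee_pos'],s['eef_rot'],s['finger_gap'])
for n in ("scene","top"):
    c=bot.capture(n); cv2.imwrite(f"pics/{n}0.png",c["color"][...,::-1]); np.savez(f"pics/{n}0.npz",**c)
    print(n,c["vfov"],c["cx"],c["cy"],np.round(c["pose"],3).tolist())
E
```

```text
pics
0.0 [0.26990788 0.59045416 0.23013732] [-0.66813127 -3.06919571  0.00396565] 1.003185779415464
scene 55.12607909151201 252.54069294895868 191.71764751567335 [[-0.623, -0.411, 0.666, -0.182], [-0.782, 0.309, -0.541, 0.53], [0.016, -0.857, -0.515, 0.555], [0.0, 0.0, 0.0, 1.0]]
top 43.840624236617316 257.28183739447735 203.89130588287253 [[0.015, -0.995, 0.103, 0.276], [-1.0, -0.015, -0.0, 0.017], [0.002, -0.103, -0.995, 1.479], [0.0, 0.0, 0.0, 1.0]]
```

View pics/scene0.png

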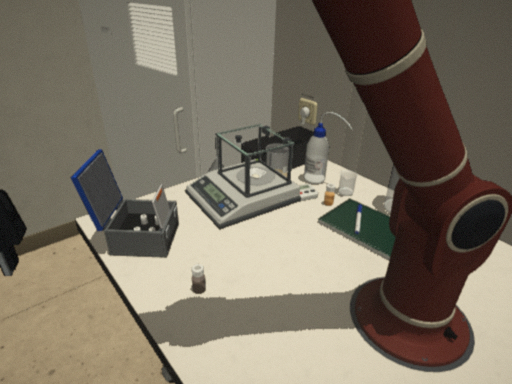

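View pics/top0.png

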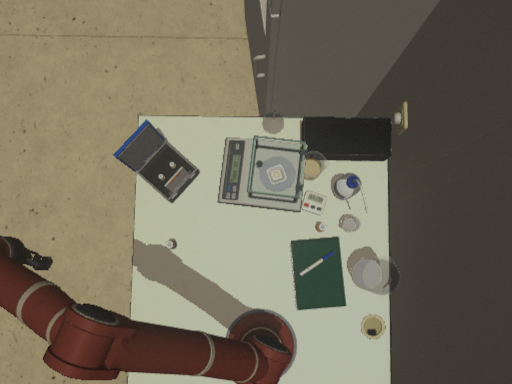

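```bash
cat > h.py <<'E'
from workcell import bot
import cv2,numpy as np
from scipy.spatial.transform import Rotation as R
def down(phi): return (R.from_euler('z',phi)*R.from_euler('x',np.pi)).as_rotvec()
def save(n,name):
    c=bot.capture(n); cv2.imwrite(f"pics/{name}.png",c["color"][...,::-1]); np.savez(f"pics/{name}.npz",**c); return c
def ray(c,u,v):
    f=c["color"].shape[0]/2/np.tan(np.radians(float(c["vfov"]))/2)
    d=c["pose"][:3,:3]@np.array([(u-c["cx"])/f,(v-c["cy"])/f,1]); return c["pose"][:3,3],d
def onz(c,u,v,z):
    o,d=ray(c,u,v); return o+d*(z-o[2])/d[2]
def proj(c,P):
    f=c["color"].shape[0]/2/np.tan(np.radians(float(c["vfov"]))/2)
    p=np.linalg.inv(c["pose"])@np.append(P,1); return p[0]/p[2]*f+c["cx"],p[1]/p[2]*f+c["cy"]
E
python3 - <<'E'
from h import *
t=cv2.imread("pics/top0.png"); 
cv2.imwrite("pics/top0crop.png",cv2.resize(t[110:215,105:215],None,fx=5.4,fy=5.4,interpolation=cv2.INTER_CUBIC))
print(bot.get_state()['q'])
bot.move_straight([0.30,0.55,0.38],v=0.3)
for p in (0.89,0.89+np.pi):
    q=bot.inverse_kinematics([0.40,0.20,0.38],down(p)); print(p,None if q is None else np.round(q,2))
E
```

```text
[-1.16853107  0.61582492 -0.01262306  1.4247692   0.00810712  1.10341813
 -0.04040352]
0.89 [-0.89  0.18  0.46  1.72 -0.08  1.27 -1.09]
4.031592653589793 [-0.42  0.17 -0.12  1.71  0.02  1.27  1.92]
```

View pics/top0crop.png

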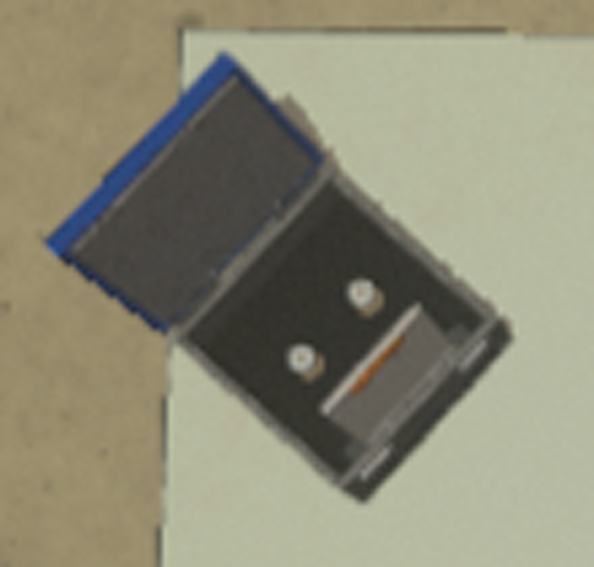

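Run:
```python
from h import *
c=dict(np.load("pics/top0.npz"))
P=[onz(c,105+u/5.4-.4,110+v/5.4-.4,.07)[:2] for u,v in ((332,165),(178,337),(345,489),(500,322))]
P=np.array(P);print(P.round(3))
for i in range(4): print(np.linalg.norm(P[i]-P[i-1]).round(3))
x=(P[0]+P[1]-P[2]-P[3]);print(P.mean(0),np.arctan2(x[1],x[0]))
y=P[1]-P[0]+P[2]-P[3];print(np.arctan2(y[1],y[0])-np.pi/2)
bot.movep([0.36,0.17,0.40],down(0.82+np.pi))
bot.set_gripper(0)
save("wrist","w1"); print(bot.get_state()['clock'],bot.get_state()['ee_pos'])
```

```text
[[0.611 0.294]
 [0.512 0.376]
 [0.429 0.281]
 [0.523 0.198]]
0.13
0.128
0.127
0.125
[0.51881404 0.28738344] 0.8430578248846904
0.8638039633572796
3.2167 [0.36001785 0.16996684 0.40002897]
```

View pics/w1.png

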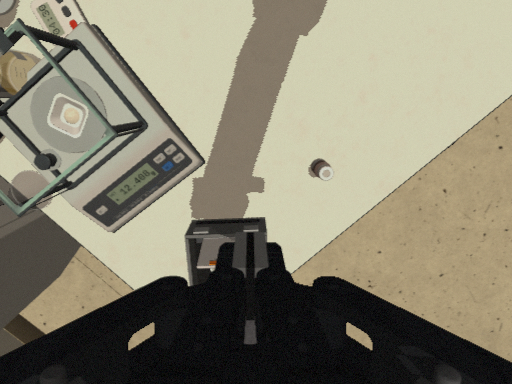

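Run:
```python
from h import *
c=dict(np.load("pics/w1.npz"))
a=onz(c,187,236,.07);b=onz(c,267,233.5,.07);print(a,b,np.linalg.norm(a-b))
d=a-b; n=np.arctan2(d[1],d[0])+np.pi/2; print(n)
for s in (n,): print((a+b)[:2]/2+.065*np.array([np.cos(s),np.sin(s)]))
img=c["color"][...,::-1]; cv2.imwrite("pics/w1c.png",cv2.resize(img[200:300,160:300],None,fx=5,fy=5,interpolation=cv2.INTER_CUBIC))
```

```text
[0.52363469 0.20166442 0.07      ] [0.42922244 0.2840824  0.07      ] 0.1253251693647058
0.8531236765490028
[0.51917472 0.2918404 ]
```

View pics/w1c.png

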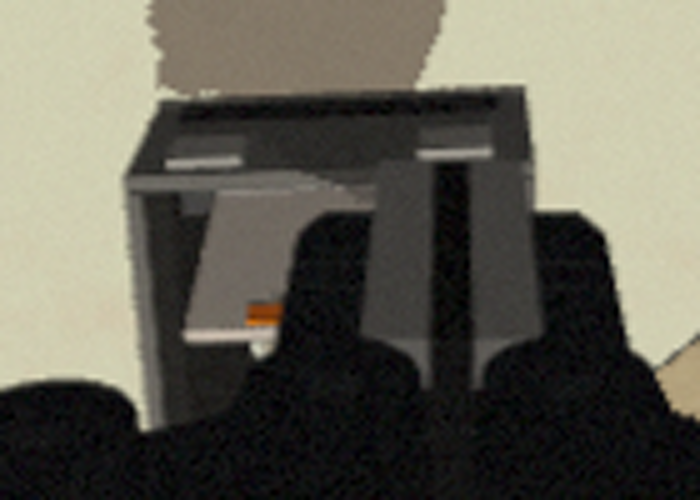

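```bash
cat >> h.py <<'E'
C=np.array([.519,.2905]); YAW=.852
def W(x,z,y=0): 
    return [C[0]+x*np.cos(YAW)-y*np.sin(YAW), C[1]+x*np.sin(YAW)+y*np.cos(YAW), z]
O=down(YAW+np.pi)
E
python3 - <<'E'
from h import *
q0=None
for p in (W(.14,.28),W(.13,.175),W(.04,.2),W(-.04,.085)): 
    q=bot.inverse_kinematics(p,O); print(None if q is None else np.round(q,2))
bot.move_straight(W(-.10,.2),O,v=.3)
bot.move_straight(W(-.098,.118),v=.2)
r=.055; f0=np.array(bot.get_state()['force'])
for th in np.linspace(1.75,.1,8):
    s=bot.move_straight(W(-.053+r*np.cos(th)-.0025*np.sin(th)-.011,.0575+r*np.sin(th)+.0025*np.cos(th)),v=.08,force_limit=15)
    print(round(th,2),s,np.round(np.array(bot.get_state()['force'])-f0,1))
    if s: break
else:
    print(bot.move_straight(W(-.009,.054),v=.03,force_limit=8),bot.get_state()['ee_pos'])
print(bot.get_state()['force'],bot.get_state()['clock'])
E
```

```text
[-0.56  0.73 -0.11  1.06  0.07  1.35  1.77]
[-0.55  0.78 -0.1   1.26  0.08  1.11  1.76]
[-0.52  0.62 -0.08  1.52  0.05  1.01  1.81]
[-0.5   0.66 -0.04  1.85  0.04  0.64  1.86]
1.75 False [ 0.1  0.2 -0.1]
1.51 False [-1.4 -0.7  0.8]
1.28 False [-0.6 -0.1  0.1]
1.04 False [-0.7  0.2 -0.1]
0.81 False [-0.1  0.3 -0.9]
0.57 False [-0.7  0.5 -0.1]
0.34 False [-0.1  0.6 -0.9]
0.1 False [-0.6 -0.7 -1.3]
True [0.51333098 0.28381026 0.05999822]
[-0.79991248 -0.03771919  7.134774  ] 7.575
```

Run:
```python
from h import *
c=dict(np.load("pics/top0.npz"))
P=np.mean([onz(c,105+u/5.4-.4,110+v/5.4-.4,.2)[:2] for u,v in ((225,55),(48,243))],0)-C
print("lid edge case x,y",P@[np.cos(YAW),np.sin(YAW)],P@[-np.sin(YAW),np.cos(YAW)])
bot.move_straight(W(-.03,.29),v=.3)
bot.move_straight(W(.165,.29),v=.3)
save("scene","s2"); w=save("top","t2")
a=cv2.imread("pics/s2.png")[120:280,60:220]; b=cv2.imread("pics/t2.png")[90:250,80:240]
cv2.imwrite("pics/c2.png",cv2.resize(np.hstack([a,b]),None,fx=2.4,fy=2.4))
print(bot.get_state()['clock'])
```

```text
lid edge case x,y 0.10272215234473206 -7.909159771220947e-05
9.4083
```

View pics/c2.png

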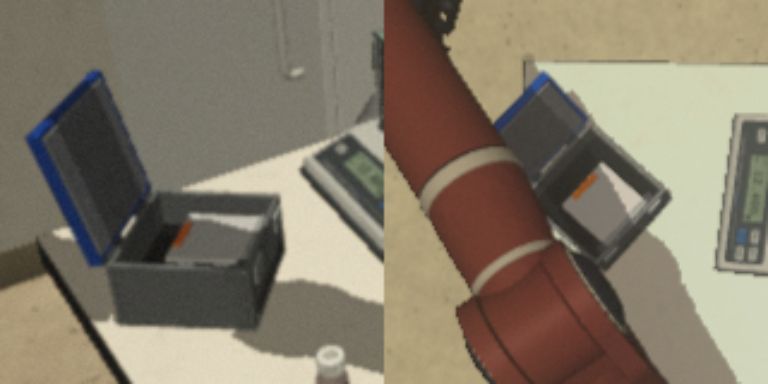

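Run:
```python
from h import *
bot.move_straight(W(.15,.25),v=.3)
bot.move_straight(W(.148,.177),v=.15)
r=.110; f0=np.array(bot.get_state()['force'])
for th in np.linspace(1.77,.06,10):
    s=bot.move_straight(W(.067-r*np.cos(th)+.012*np.sin(th)+.011,.0705+r*np.sin(th)+.012*np.cos(th)),v=.08,force_limit=18)
    print(round(th,2),s,np.round(np.array(bot.get_state()['force'])-f0,1))
    if s: break
else:
    print(bot.move_straight(W(-.032,.074),v=.03,force_limit=12),bot.get_state()['ee_pos'])
print(bot.get_state()['force'],bot.get_state()['clock'])
```

```text
1.77 False [ 0.4 -0.3 -1.1]
1.58 False [ 0.7  0.8 -0.4]
1.39 False [ 0.9  0.9 -0.6]
1.2 False [-0.5  0.1 -1.3]
1.01 False [-0.9  0.8 -0.6]
0.82 False [ 0.7  0.4 -0.6]
0.63 False [ 0.7  1.4 -0.3]
0.44 False [ 0.7  0.4 -1.3]
0.25 False [ 0.9  0.4 -1.6]
0.06 False [0.8 0.9 0.1]
True [0.49879496 0.2670537  0.08253889]
[-1.51047701 -1.27847227  8.13012813] 14.975
```

Run:
```python
from h import *
bot.hold(.3)
bot.move_straight(W(-.032,.2),v=.15)
bot.move_straight(W(-.15,.35),v=.25)
save("scene","s3"); save("top","t3")
a=cv2.imread("pics/s3.png")[120:280,60:220]; b=cv2.imread("pics/t3.png")[90:250,80:240]
cv2.imwrite("pics/c3.png",cv2.resize(np.hstack([a,b]),None,fx=2.4,fy=2.4))
print(bot.get_state()['clock'])
```

```text
17.2333
```

View pics/c3.png

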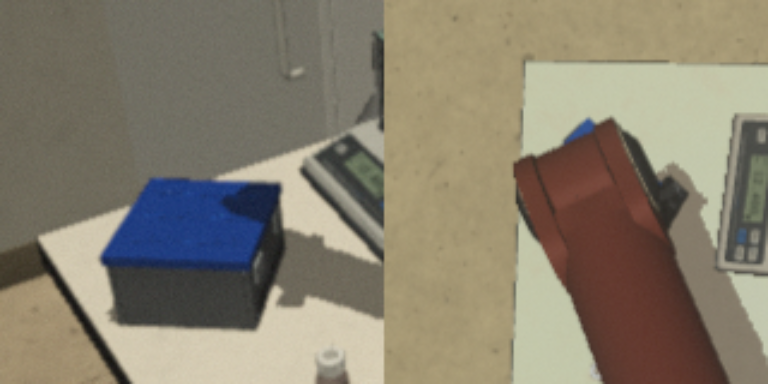

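The lid is shut flat on the tub. The case and the brown vial sit at the same pixels as before, and the arm is clear of everything.

```bash
python3 -c "
from workcell import bot
print(bot.close_job())"
```

```text
the job is handed in; nothing more can be done
None
```

I folded the flap flat, then pushed the lid fully shut with the closed fingertips (no push above about 12 N), and handed the job in after about 17 s; the hand-in call gave no verdict, but the case had not visibly moved in the last scene picture.

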